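# Finish the top course of a brazing hearth wall

### The job

Open the lid of the wooden spares case right back until it stays open by itself, take out the two firebricks, and finish the top course of the hearth's back wall in running bond: the half brick goes hard against the plain post on the left, the full brick beside it, where the spring plunger on the right must hold the course tight (it only goes in tilted, pushing the plunger back). Both bricks must end down flat on the course below, in line with the wall and with closed joints; do not shift the bricks already laid or disturb the sanding block, spray bottle and white pot.

Things in the scene. Friction and masses are not known exactly. Their poses are not given: they have to be found in the camera images.
- hearth: Fixed grey steel tray 158 x 300 mm, lips 14 mm high, with a wall of cream firebricks between two grey angle-iron posts. Origin: on the table under the middle of the wall; x from the wall's front to its back, y along it to its left, z up. Bricks are 50 mm thick (x -25 to 25 mm), 36 mm high. Wall stands on the tray floor, z = 4 mm; two courses are laid (up to z = 76 mm), the third is missing.
- half_place (a point): Where the centre of the half brick belongs: top course, left end; at hearth x 0, y +60, z 94 mm, axes as the hearth's. The left post's plain inner face is 30 mm left of it (hearth y = +90 mm). Posts end 110 mm above the table; each has a flange 12 mm wide behind the wall (x 31 to 34 mm; left y 80 to 92, right y -112 to -100 mm).
- full_place (a point): Where the centre of the full brick belongs: top course, right end; at hearth x 0, y -30, z 94 mm, axes as the hearth's. Its left end then meets the half brick, its right end (hearth y = -90 mm) the plunger plate, pushed back 7 mm. The right post's inner face is at hearth y = -110 mm; spring barrels and rods reach y = -160 mm.
- keeper (a joint): Spring plunger of the top course, on the right post: steel plate 34 mm wide, z 81 to 107 mm, square edges. 0 = out, face at hearth y = -83 mm; grows to 0.020 m as it is pushed right. 4 N start it, 7 N at 7 mm, 12 N at 20 mm. Blocks a level brick: put the full brick's right end in low, push the plate back with it, then lower the left end; once let go it shoves the course tight to the left post.
- case: Fixed wooden case with hinged lid, 110 (x) x 280 mm (y), shut 52 mm high. Origin: centre of its underside; x from front to hinge, y along it. Floor at z = 10 mm, rim 14 mm high, 4 mm thick; a batten 16 mm high, 5 mm wide across the middle (y = 0). The bricks lie on the floor lengthwise along y, mid-depth, one in each bay (y about +67 and -67 mm), in either order, tops at z = 46 mm.
- case_lid (a joint): Lid angle, rad: 0 shut, 1.85 fully open (stop). It turns about the case's y axis through point lid_hinge, with almost no friction: it falls shut below about 1.2 rad and falls open beyond it. Mass 0.25 kg.
- lid_hinge (a point): Point on the hinge line at mid length: at the back edge of the case, 55 mm behind its centre, 14 mm up.
- lid_tab (a point): Point where to hold the brass pull tab of the lid. The tab is 24 mm wide (along y), 7 mm thick, and stands 32 mm out of the front of the lid at mid length; the point lies 21 mm out of the front, 131 mm from the hinge line and, with the lid shut, 23 mm above the table. Turns with the lid.
- full_brick_center (a point): Centre of the full firebrick to be laid: cream, 120 mm long (its y) x 50 mm thick (its x) x 36 mm high, 0.17 kg or so.
- half_brick_center (a point): Centre of the half firebrick to be laid: cream, 60 mm long (its y) x 50 mm thick (its x) x 36 mm high, 0.085 kg or so.
- laid_half_1_center (a point): Centre of the half brick in the first course, left end (loose, already laid).
- laid_full_1_center (a point): Centre of the full brick in the first course, right end (loose, already laid).
- laid_full_2_center (a point): Centre of the full brick in the second course, left end (loose, already laid).
- laid_half_2_center (a point): Centre of the half brick in the second course, right end (loose, already laid).
- sanding_block: Cork sanding block, 40 x 68 x 22 mm; bystander. Origin: centre of its underside.
- spray_bottle: White spray bottle, 28 mm across, 82 mm tall; bystander. Origin: centre of its underside.
- pot_white: White plastic pot, 47 mm across, 36 mm high; bystander. Origin: centre of its underside.

How it is judged:
By the outcome, as a careful person would: the job done as asked, in the order asked, and still so for the second after the job is handed in, with the robot touching nothing.
It also fails if it takes over 64 s, if anything falls off the work surface, if the arm or the gripper's body presses on something with over 40 N, if the wrist force passes 120 N, or if a joint passes its speed limit or range.

### The arm

A 6-joint arm with a two-finger parallel gripper is mounted at the origin on a cart in front of the work surface, level with it; the furniture and walls round the work are solid. World frame = base frame: x ahead of the robot, y to its left, z up, the work surface at z = 0. Lengths are in mm, angles in rad, forces in N, time in s.
With the tool pointing down it reaches from about 350 to 875 mm from the base axis. Payload 4.2 kg.
Tool frame: the origin (TCP) lies midway between the tips of the shut fingers; the grasp point (between the pads) lies 19 mm behind it (bot.hold_point_z is the distance from the TCP to the grasp point, in mm); z points along the fingers, y is the line along which they close (so a half turn about z gives the same grasp; the last joint's range is limited). The gripper opens to 85 mm and grips with 20 to 120 N. Pads are 22 mm wide; open, the fingers measure 114 mm over their backs; the gripper's body (76 mm by 85 mm) begins 54 mm behind the grasp point. The pads swing forward as they close: fully open they stand 13 mm farther back than shut.
Start: joints at [-1.054, 0.385, 0.008, 0, -1.194, -0.259], TCP at [159.363, -604.32, 231.312] pointing down, gripper open.
Joint ranges: [-3.14, 3.14], [-1.21, 2.06], [-1.07, 1.41], [-3.16, 2.05], [-2.99, -0.16], [-3.1, 3.1]. Speed limits (rad/s): [2.79, 2.79, 3.14, 3.14, 3.14, 3.14].

### API

Orientations are given as a unit quaternion [w, x, y, z].
In Python, from bench import bot gives the robot as it stands.
- The arm moves only by the shell command python3 -m crank 'ROWS' [FORCE]. ROWS is JSON, a list of rows, each an object with "slide": the shift along the tool's x, y, z in m, a list of three; "twist": the turn, a rotation vector about the tool's x, y, z in degrees, a list of three; "claw": the closure in counts, from 0 (fully open) to 255 (shut). In form: [{"slide": [x, y, z], "twist": [rx, ry, rz], "claw": claw}, ...]. A call has exactly 8 rows; each row is the pose to reach, as a shift and turn from the pose commanded when the call began, along the tool's axes at that moment; what a row does not reach only later rows make up. A row lasts 1/12 s, in which the tool goes at most 41.7 mm and 7.16 degrees, less where a joint would pass 70% of its speed; a pose out of reach is approached as far as the arm can. A call with a gripper value outside its range is refused whole. The fingers move at their own pace and stop on an object; FORCE is the grip in N (left out, the last holds). Time passes only in rows, so rows that repeat a pose let the fingers close, or fill a call up. It gives the time, the measured TCP pose, the force, the opening and the grip force at its end, in the units of the state.
- bot.sense(): the state, without advancing time (a new reading comes with each control period).
- bot.read_camera(name): name is "scene" or "top" or "wrist"; returns a dict with "frame" (384x512x3 uint8, blue, green, red), "vfov" (degrees; the focal length in pixels is half the picture's height over the tangent of half this angle, whatever the lens; pixels are square), "cx", "cy" (the principal point, pixels), "T" (4x4, takes a point from camera to world coordinates). Camera axes: x right, y down, z forward; pixel columns grow to the right and rows downward; lengths in mm; the calibration is good to about 2 mm. A picture is of the moment at which its call begins. There is no depth.
- bot.hand_in(): hands the job in; it is judged then, once.
The state is a dict: "time_s": time; "joints": joint angles; "joint_vel": joint speeds; "joint_torque": joint torques, N m; "position": TCP position; "eef_rot": TCP orientation; "wrist_force": force on the tool from outside, world axes, zero at the start; "torque": the same for the moment, N m; "finger_gap": opening from 0.0 (shut) to 1.0 (fully open); "grip_force": force on a finger pad.
Only numpy, scipy, OpenCV 4.12 (cv2) and the standard library are available. Lean on these libraries where they do the work, as an engineer would, in place of code of your own. Each camera call takes 0.05 s, during which the arm holds its last target. There are 200 camera calls.

## Working session

There is one attempt and no reset: what is moved stays moved. The work goes in short steps, Python scripts to look and compute and a shell command to move; the robot and the scene stay as the last step left them, time stands still between calls to the robot, and variables do not carry over. Pictures are saved under pics/ and viewed, at most 10 in all, crops included, and the job is handed in when it is done.

```bash
ls; mkdir -p pics; python3 - <<'E'
from bench import bot
import cv2, numpy as np
print(bot.sense(), bot.hold_point_z)
ims=[]
for n in ["scene","top"]:
    c=bot.read_camera(n); cv2.imwrite(f"pics/{n}0.png",c["frame"]); print(n,c["vfov"],c["cx"],c["cy"],np.round(c["T"],4).tolist())
    np.savez(f"pics/{n}0.npz",**{k:c[k] for k in c})
E
```

```text
pics
{'time_s': 0.0, 'joints': array([-1.05441831e+00,  3.85537525e-01,  6.62936456e-03, -5.32002965e-04,
       -1.19402472e+00, -2.58609202e-01]), 'joint_vel': array([-1.75826139e-03, -1.02803839e-03,  2.72944039e-04, -9.62776713e-05,
        1.14038741e-04, -9.20810484e-04]), 'joint_torque': array([-2.77625850e-04, -3.92285728e+01,  1.88398200e+01,  4.18623358e+00,
       -4.66725411e-03, -9.69663176e-07]), 'position': array([ 159.20552881, -603.76668677,  230.22957789]), 'eef_rot': array([-1.74760709e-04, -1.28430487e-01,  9.91717907e-01,  1.08249807e-03]), 'wrist_force': array([-0.22636258,  0.13433458, -0.22613404]), 'torque': array([0.02173012, 0.03167685, 0.03510564]), 'grip_force': 0.0, 'finger_gap': 0.9969187163458302} 18.700000000000003
scene 50.67747451019799 252.49621616761831 185.23124102031113 [[-0.7468, -0.3092, 0.5888, 4.027], [-0.665, 0.352, -0.6587, 622.961], [-0.0036, -0.8835, -0.4685, 548.8311], [0.0, 0.0, 0.0, 1.0]]
top 51.97951238640556 246.6870452852181 195.31658586788208 [[-0.0071, -0.9902, 0.1394, 440.0024], [-0.9998, 0.0097, 0.0181, -32.2198], [-0.0193, -0.1392, -0.9901, 1198.6472], [0.0, 0.0, 0.0, 1.0]]
```

View pics/scene0.png

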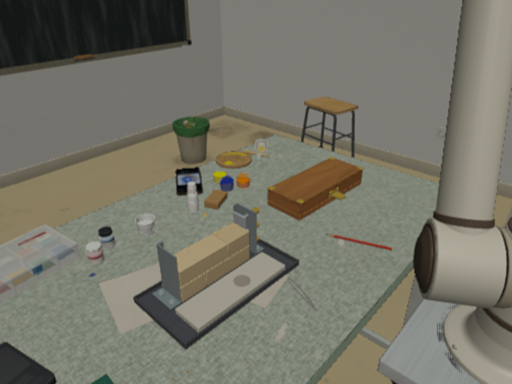

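View pics/top0.png

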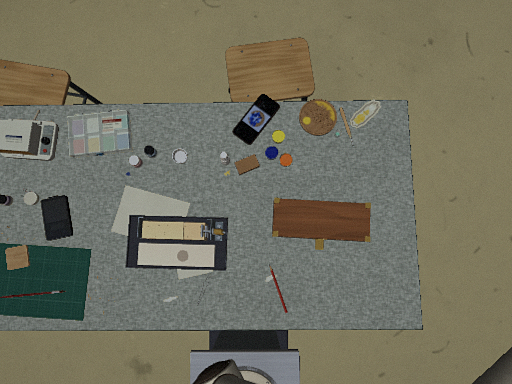

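```bash
cat > h.py <<'E'
import numpy as np, cv2
from scipy.spatial.transform import Rotation as R
def cam(n,tag=None):
    from bench import bot
    c=bot.read_camera(n)
    if tag: np.savez(f"pics/{tag}.npz",**c); cv2.imwrite(f"pics/{tag}.png",c["frame"])
    return c
def f(c): return 192/np.tan(np.radians(float(c["vfov"]))/2)
def ray(c,p,z):
    "pixel(s) -> world points on plane z"
    p=np.atleast_2d(p).astype(float); F=f(c); T=c["T"]
    d=np.c_[(p[:,0]-c["cx"])/F,(p[:,1]-c["cy"])/F,np.ones(len(p))]@T[:3,:3].T
    o=T[:3,3]; return o+d*((z-o[2])/d[:,2])[:,None]
def proj(c,P):
    T=c["T"]; q=(np.atleast_2d(P)-T[:3,3])@T[:3,:3]; F=f(c)
    return np.c_[q[:,0]/q[:,2]*F+c["cx"],q[:,1]/q[:,2]*F+c["cy"]]
def load(tag): return dict(np.load(f"pics/{tag}.npz"))
def pose():
    from bench import bot
    s=bot.sense(); q=s["eef_rot"]; return np.array(s["position"]),R.from_quat(q,scalar_first=True),s
def down(yaw,tilt=0):
    "tool z down, tool y at world yaw(deg)+... : tool x at yaw"
    return R.from_euler('z',yaw,degrees=True)*R.from_euler('x',180,degrees=True)
def go(P,Rt):
    p,r,s=pose(); d=r.inv().apply(np.asarray(P)-p)/1000; w=(r.inv()*Rt).as_rotvec(degrees=True)
    print("slide",np.round(d,4).tolist(),"twist",np.round(w,2).tolist(),"n",np.linalg.norm(d)/.0417,np.linalg.norm(w)/7.16)
E
python3 - <<'E'
from h import *
p,r,s=pose(); print(np.round(r.as_matrix(),3))
c=load("top0"); hsv=cv2.cvtColor(c["frame"],cv2.COLOR_BGR2HSV)
print(hsv[220,300],hsv[222,133],hsv[230,165],hsv[222,250])
b=((hsv[...,0]<18)&(hsv[...,1]>110)).astype(np.uint8); b[:190]=0;b[:, :262]=0;b[256:]=0
k,_=cv2.findContours(b,0,1); k=max(k,key=cv2.contourArea); rect=cv2.minAreaRect(k); print(rect); print(np.round(ray(c,cv2.boxPoints(rect),52)))
d=(hsv[...,2]<60).astype(np.uint8); d[:205]=0;d[:,:118]=0;d[280:]=0;d[:,235:]=0
k,_=cv2.findContours(d,0,1); k=max(k,key=cv2.contourArea); rect=cv2.minAreaRect(k); print(rect); print(np.round(ray(c,cv2.boxPoints(rect),14)))
cv2.imwrite("pics/topc.png",cv2.resize(c["frame"][185:285,115:385],None,fx=2.9,fy=2.9,interpolation=2))
E
```

```text
[[-0.967 -0.255 -0.001]
 [-0.255  0.967  0.002]
 [ 0.     0.002 -1.   ]]
[ 13 148 105] [110  31  49] [ 24  71 173] [ 71  18 114]
((321.3292541503906, 219.5738525390625), (96.9061279296875, 37.83055114746094), 3.1798300743103027)
[[ 482.  -83.   52.]
 [ 593.  -91.   52.]
 [ 574. -373.   52.]
 [ 465. -361.   52.]]
((176.599609375, 242.06582641601562), (100.20840454101562, 52.464202880859375), 1.450216293334961)
[[395. 351.  14.]
 [551. 353.  14.]
 [541.  48.  14.]
 [385.  52.  14.]]
```

View pics/topc.png

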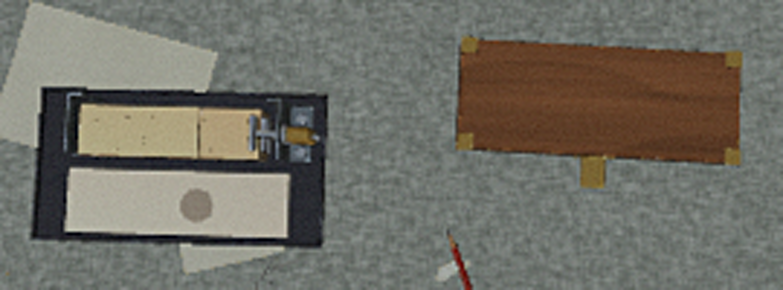

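```bash
python3 - <<'E'
from h import *
c=cam("wrist","w0"); p,r,s=pose()
print(c["vfov"],c["cx"],c["cy"]); M=np.eye(4);M[:3,:3]=r.as_matrix();M[:3,3]=p
print(np.round(np.linalg.inv(M)@c["T"],3))
print(ray(load("top0"),[[319.5,244.3]],23))
go([450,-222,230],down(-3.7)); go([450,-222,230],down(176.3))
E
```

```text
67.67054962204448 254.80059475318345 190.6263688888917
[[ 1.00000e-03 -9.66000e-01 -2.59000e-01  6.55050e+01]
 [ 1.00000e+00  1.00000e-03 -0.00000e+00  1.25300e+00]
 [ 1.00000e-03 -2.59000e-01  9.66000e-01 -1.42953e+02]
 [ 0.00000e+00  0.00000e+00  0.00000e+00  1.00000e+00]]
[[ 457.3747858  -224.73482855   23.        ]]
slide [-0.3785, 0.2952, 0.0009] twist [0.03, 0.13, -161.53] n 11.5109207370201 22.560759059928387
slide [-0.3785, 0.2952, 0.0009] twist [0.09, -0.02, 18.46] n 11.5109207370201 2.5789380448842056
```

```bash
python3 -m crank '[{"slide":[-0.03,0.023,0],"twist":[0,0,2],"claw":0},{"slide":[-0.06,0.046,0],"twist":[0,0,4],"claw":0},{"slide":[-0.09,0.069,0],"twist":[0,0,7],"claw":0},{"slide":[-0.12,0.092,0],"twist":[0,0,10],"claw":0},{"slide":[-0.15,0.115,0],"twist":[0,0,13],"claw":0},{"slide":[-0.18,0.138,0],"twist":[0,0,15],"claw":0},{"slide":[-0.21,0.162,0],"twist":[0,0,17],"claw":0},{"slide":[-0.24,0.186,0],"twist":[0,0,18.5],"claw":0}]' 40
python3 - <<'E'
from h import *
go([450,-222,230],down(176.3))
E
```

```text
time_s: 0.82
position: [344.6, -361.6, 231.2]
eef_rot: [-0.0, 0.033, 0.999, 0.0]
wrist_force: [0.8, 0.1, -0.2]
finger_gap: 0.999
grip_force: 0.0
slide [-0.0958, 0.1463, 0.0012] twist [0.01, -0.01, -0.14] n 4.193929819369633 0.019160918507567636
```

```bash
python3 -m crank '[{"slide":[-0.02,0.03,0],"twist":[0,0,0],"claw":0},{"slide":[-0.04,0.06,0],"twist":[0,0,0],"claw":0},{"slide":[-0.06,0.09,0],"twist":[0,0,0],"claw":0},{"slide":[-0.08,0.12,0],"twist":[0,0,0],"claw":0},{"slide":[-0.096,0.146,0],"twist":[0,0,0],"claw":0},{"slide":[-0.096,0.146,0],"twist":[0,0,0],"claw":0},{"slide":[-0.096,0.146,0],"twist":[0,0,0],"claw":0},{"slide":[-0.096,0.146,0],"twist":[0,0,0],"claw":0}]' 40
python3 - <<'E'
from h import *
c=cam("wrist","w1")
hsv=cv2.cvtColor(c["frame"],cv2.COLOR_BGR2HSV)
b=((hsv[...,0]<18)&(hsv[...,1]>110)).astype(np.uint8)
k,_=cv2.findContours(b,0,1); k=max(k,key=cv2.contourArea); rect=cv2.minAreaRect(k); print(rect); print(np.round(ray(c,cv2.boxPoints(rect),52),1))
E
```

```text
time_s: 1.48
position: [449.0, -223.7, 231.0]
eef_rot: [-0.0, 0.032, 0.999, 0.0]
wrist_force: [-0.4, -0.4, 1.1]
finger_gap: 0.996
grip_force: 0.0
((255.0, 231.0), (92.0, 234.0), 90.0)
[[ 454.1 -358.8   52. ]
 [ 471.3  -88.3   52. ]
 [ 591.9  -83.3   52. ]
 [ 573.1 -379.1   52. ]]
```

View pics/w1.png

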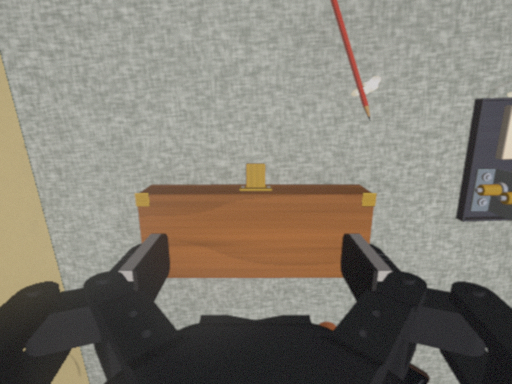

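```bash
python3 - <<'E'
from h import *
c=load("w1"); p,r,s=pose(); rot=R.from_euler('z',-3.67,degrees=True).inv()
def loc(q,z): return np.round(rot.apply(ray(c,q,z)),1)
print("tcp",np.round(rot.apply(p),1))
print("front/back top corners",loc([[138,194.5],[373.5,194.5],[140.5,277],[370.5,277]],52))
print("tab outer,corners",loc([[246,163],[265.5,163],[255.7,188]],26))
g=cv2.cvtColor(c["frame"],cv2.COLOR_BGR2HSV)
print(g[155:200,255].tolist()); print(g[172,238:272].tolist())
E
```

```text
tcp [ 462.2 -195.   231.1]
front/back top corners [[ 487.6 -330.2   52. ]
 [ 487.4  -55.    52. ]
 [ 596.2 -338.5   52. ]
 [ 596.   -47.2   52. ]]
tab outer,corners [[ 454.7 -204.5   26. ]
 [ 454.7 -180.6   26. ]
 [ 486.4 -192.6   26. ]]
[[40, 14, 170], [34, 13, 163], [26, 12, 164], [40, 14, 159], [38, 13, 161], [34, 11, 169], [42, 15, 174], [25, 17, 164], [19, 72, 160], [21, 142, 172], [20, 152, 180], [20, 149, 175], [22, 148, 177], [21, 151, 176], [21, 144, 179], [21, 146, 175], [21, 152, 174], [21, 147, 177], [21, 148, 179], [21, 152, 175], [21, 148, 176], [21, 151, 177], [20, 149, 180], [20, 149, 182], [20, 149, 178], [21, 147, 179], [20, 149, 181], [21, 152, 178], [21, 154, 176], [21, 157, 175], [21, 154, 181], [21, 150, 173], [20, 151, 145], [21, 144, 136], [21, 155, 168], [20, 149, 156], [17, 136, 122], [13, 136, 107], [13, 136, 109], [14, 140, 131], [13, 142, 142], [13, 147, 144], [13, 141, 152], [13, 140, 157], [13, 153, 157]]
[[33, 14, 166], [33, 17, 168], [36, 8, 170], [33, 13, 172], [34, 11, 167], [27, 14, 163], [39, 16, 156], [20, 35, 147], [19, 102, 160], [20, 143, 175], [20, 152, 179], [21, 145, 178], [21, 147, 174], [21, 148, 171], [21, 147, 174], [21, 148, 179], [21, 149, 178], [21, 147, 177], [21, 150, 173], [20, 146, 175], [21, 147, 177], [21, 152, 178], [21, 149, 180], [20, 152, 179], [21, 146, 178], [21, 155, 178], [20, 127, 177], [19, 55, 168], [27, 14, 160], [33, 14, 161], [33, 15, 158], [34, 13, 159], [26, 12, 154], [35, 18, 157]]
```

```bash
python3 -m crank '[{"slide":[-0.002,0.0024,0.035],"twist":[0,0,0],"claw":0},{"slide":[-0.002,0.0024,0.07],"twist":[0,0,0],"claw":0},{"slide":[-0.002,0.0024,0.105],"twist":[0,0,0],"claw":0},{"slide":[-0.002,0.0024,0.14],"twist":[0,0,0],"claw":60},{"slide":[-0.002,0.0024,0.17],"twist":[0,0,0],"claw":100},{"slide":[-0.002,0.0024,0.2],"twist":[0,0,0],"claw":100},{"slide":[-0.002,0.0024,0.215],"twist":[0,0,0],"claw":100},{"slide":[-0.002,0.0024,0.22],"twist":[0,0,0],"claw":100}]' 30
python3 -m crank '[{"slide":[0,0,0],"twist":[0,0,0],"claw":150},{"slide":[0,0,0],"twist":[0,0,0],"claw":200},{"slide":[0,0,0],"twist":[0,0,0],"claw":255},{"slide":[0,0,0],"twist":[0,0,0],"claw":255},{"slide":[0,0,0],"twist":[0,0,0],"claw":255},{"slide":[0,0,0],"twist":[0,0,0],"claw":255},{"slide":[0,0,0],"twist":[0,0,0],"claw":255},{"slide":[0,0,0],"twist":[0,0,0],"claw":255}]' 30
```

```text
time_s: 2.2
position: [448.7, -222.3, 8.5]
eef_rot: [-0.003, 0.034, 0.999, 0.0]
wrist_force: [0.5, 0.1, 0.3]
finger_gap: 0.608
grip_force: 0.0
time_s: 2.87
position: [452.1, -223.2, 13.2]
eef_rot: [0.001, 0.033, 0.999, -0.001]
wrist_force: [-1.4, -8.9, -1.6]
finger_gap: 0.268
grip_force: 33.4
```

```bash
python3 - <<'E'
import numpy as np
def d(t): b=np.radians(t+3.94); return np.array([.131*np.cos(b),-.131*np.sin(b)])
for L in ([0,5,12,20,28,36,44,52,60],[60,67,74,80,86,92,97,101,103]):
    print([np.round(d(t)-d(L[0]),3).tolist() for t in L[1:]])
E
```

```text
[[-0.001, -0.011], [-0.005, -0.027], [-0.011, -0.044], [-0.02, -0.06], [-0.03, -0.075], [-0.043, -0.088], [-0.057, -0.1], [-0.073, -0.109]]
[[-0.015, -0.006], [-0.03, -0.01], [-0.044, -0.013], [-0.057, -0.013], [-0.071, -0.013], [-0.082, -0.011], [-0.091, -0.009], [-0.096, -0.008]]
```

```bash
python3 -m crank '[{"slide":[-0.001,0,-0.011],"twist":[0,0,0],"claw":255},{"slide":[-0.005,0,-0.027],"twist":[0,0,0],"claw":255},{"slide":[-0.011,0,-0.044],"twist":[0,0,0],"claw":255},{"slide":[-0.02,0,-0.06],"twist":[0,0,0],"claw":255},{"slide":[-0.03,0,-0.075],"twist":[0,0,0],"claw":255},{"slide":[-0.043,0,-0.088],"twist":[0,0,0],"claw":255},{"slide":[-0.057,0,-0.1],"twist":[0,0,0],"claw":255},{"slide":[-0.073,0,-0.109],"twist":[0,0,0],"claw":255}]' 30
python3 - <<'E'
from h import *
cam("scene","s1")
E
```

```text
time_s: 3.53
position: [524.4, -228.0, 122.8]
eef_rot: [0.001, 0.033, 0.999, -0.001]
wrist_force: [0.6, -7.0, -7.5]
finger_gap: 0.269
grip_force: 30.6
```

View pics/s1.png

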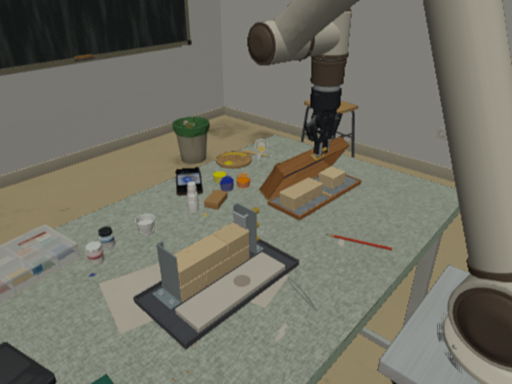

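```bash
python3 -m crank '[{"slide":[-0.015,0,-0.006],"twist":[0,0,0],"claw":255},{"slide":[-0.03,0,-0.01],"twist":[0,0,0],"claw":255},{"slide":[-0.044,0,-0.013],"twist":[0,0,0],"claw":255},{"slide":[-0.057,0,-0.013],"twist":[0,0,0],"claw":255},{"slide":[-0.071,0,-0.013],"twist":[0,0,0],"claw":255},{"slide":[-0.082,0,-0.011],"twist":[0,0,0],"claw":255},{"slide":[-0.091,0,-0.009],"twist":[0,0,0],"claw":255},{"slide":[-0.096,0,-0.008],"twist":[0,0,0],"claw":255}]' 30
python3 -m crank '[{"slide":[0,0,0],"twist":[0,0,0],"claw":220},{"slide":[0,0,0],"twist":[0,0,0],"claw":180},{"slide":[0,0,0],"twist":[0,0,0],"claw":140},{"slide":[0,0,0],"twist":[0,0,0],"claw":120},{"slide":[0,0,-0.02],"twist":[0,0,0],"claw":100},{"slide":[0,0,-0.05],"twist":[0,0,0],"claw":80},{"slide":[0,0,-0.08],"twist":[0,0,0],"claw":80},{"slide":[0,0,-0.11],"twist":[0,0,0],"claw":80}]' 30
python3 - <<'E'
from h import *
cam("top","t2"); cam("scene","s2")
E
```

```text
time_s: 4.25
position: [621.9, -234.3, 132.1]
eef_rot: [0.003, 0.032, 0.999, -0.002]
wrist_force: [-1.2, -4.4, 4.3]
finger_gap: 0.271
grip_force: 31.4
time_s: 4.92
position: [619.3, -231.9, 239.0]
eef_rot: [-0.001, 0.032, 0.999, 0.001]
wrist_force: [0.8, 0.3, -0.1]
finger_gap: 0.684
grip_force: 0.0
```

```bash
python3 - <<'E'
from h import *
p,r,s=pose(); print(np.round(s["joints"],2))
go([520,-264,210],down(86.33)); go([520,-264,210],down(-93.67))
E
```

```text
[-0.11  0.44  0.13  0.   -1.25 -1.52]
slide [0.1006, -0.0375, 0.0339] twist [0.42, 0.6, 90.0] n 2.699427631666324 12.569554408118325
slide [0.1006, -0.0375, 0.0339] twist [-0.6, 0.42, -90.0] n 2.699427631666324 12.570634534121412
```

```bash
python3 -m crank '[{"slide":[0.03,-0.005,0],"twist":[0,0,-6],"claw":80},{"slide":[0.06,-0.01,0],"twist":[0,0,-13],"claw":80},{"slide":[0.08,-0.015,0.01],"twist":[0,0,-20],"claw":80},{"slide":[0.1,-0.015,0.02],"twist":[0,0,-27],"claw":80},{"slide":[0.1,-0.015,0.03],"twist":[0,0,-34],"claw":80},{"slide":[0.1,-0.015,0.03],"twist":[0,0,-41],"claw":80},{"slide":[0.1,-0.015,0.03],"twist":[0,0,-48],"claw":80},{"slide":[0.1,-0.015,0.03],"twist":[0,0,-55],"claw":80}]'
python3 -m crank '[{"slide":[0,0,0],"twist":[0,0,-7],"claw":80},{"slide":[0,0,0],"twist":[0,0,-14],"claw":80},{"slide":[0,0,0],"twist":[0,0,-21],"claw":80},{"slide":[0,0,0],"twist":[0,0,-28],"claw":80},{"slide":[0,0,0],"twist":[0,0,-35],"claw":80},{"slide":[0,0,0],"twist":[0,0,-35],"claw":80},{"slide":[0,0,0],"twist":[0,0,-35],"claw":80},{"slide":[0,0,0],"twist":[0,0,-35],"claw":80}]'
python3 - <<'E'
from h import *
c=cam("wrist","w2"); s2=load("s2")["frame"]
rot=R.from_euler('z',-3.67,degrees=True).inv()
p,r,s=pose(); print(rot.apply(p), (R.from_euler('z',-3.67,degrees=True).inv()*r).as_matrix().round(4)[:, :2])
cv2.imwrite("pics/v2.png",np.hstack([c["frame"],cv2.resize(s2[110:290,150:390],(288,216))[:384].copy() if False else np.vstack([cv2.resize(s2[110:290,150:390],(288,216)),np.zeros((168,288,3),np.uint8)])]))
E
```

```text
time_s: 5.68
position: [518.4, -240.4, 207.6]
eef_rot: [-0.0, -0.435, 0.9, 0.001]
wrist_force: [0.1, -0.3, 0.2]
finger_gap: 0.689
grip_force: 0.0
time_s: 6.35
position: [519.0, -240.7, 208.0]
eef_rot: [-0.0, -0.683, 0.731, 0.0]
wrist_force: [0.3, 0.1, -1.0]
finger_gap: 0.68
grip_force: 0.0
[ 533.50747276 -207.06491134  208.11759104] [[-3.1e-03 -1.0e+00]
 [-1.0e+00  3.1e-03]
 [-3.0e-04  3.0e-04]]
```

View pics/v2.png

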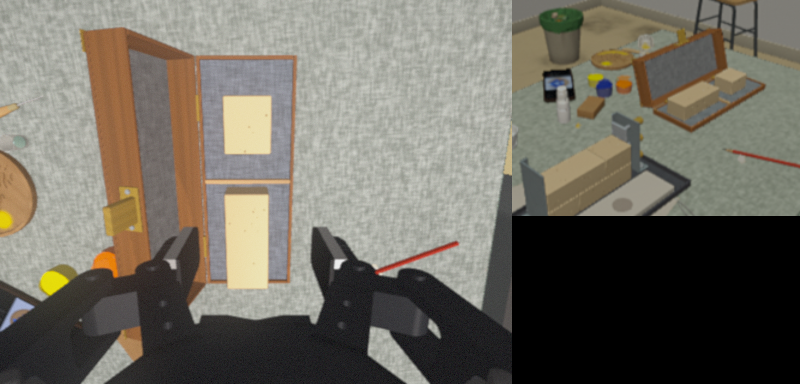

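```bash
python3 - <<'E'
from h import *
c=load("w2"); hsv=cv2.cvtColor(c["frame"],cv2.COLOR_BGR2HSV)
print(hsv[120,245],hsv[240,245],hsv[190,245],hsv[80,245],hsv[182,245])
b=((hsv[...,0]>14)&(hsv[...,0]<32)&(hsv[...,1]>45)&(hsv[...,2]>185)).astype(np.uint8); b[:,:210]=0;b[:,282:]=0
rot=R.from_euler('z',-3.67,degrees=True).inv()
k,_=cv2.findContours(b,0,1)
for q in k:
    if cv2.contourArea(q)<800: continue
    x=rot.apply(ray(c,q[:,0],46)); print(cv2.boundingRect(q),cv2.minAreaRect(x[:,:2].astype(np.float32)))
E
```

```text
[ 23  71 235] [ 23  69 236] [ 17  81 135] [116  12 150] [ 17 100 225]
(224, 194, 45, 95) ((542.6688842773438, -126.62168884277344), (49.821006774902344, 118.92133331298828), 0.5296109318733215)
(223, 95, 49, 59) ((540.775634765625, -260.4161071777344), (49.865665435791016, 58.726722717285156), 0.30092760920524597)
```

```bash
python3 -m crank '[{"slide":[0.03,-0.004,0],"twist":[0,0,0],"claw":80},{"slide":[0.0533,-0.0077,0.02],"twist":[0,0,0],"claw":80},{"slide":[0.0533,-0.0077,0.055],"twist":[0,0,0],"claw":80},{"slide":[0.0533,-0.0077,0.09],"twist":[0,0,0],"claw":80},{"slide":[0.0533,-0.0077,0.125],"twist":[0,0,0],"claw":80},{"slide":[0.0533,-0.0077,0.16],"twist":[0,0,0],"claw":80},{"slide":[0.0533,-0.0077,0.18],"twist":[0,0,0],"claw":80},{"slide":[0.0533,-0.0077,0.19],"twist":[0,0,0],"claw":80}]' 60
python3 -m crank '[{"slide":[0,0,0],"twist":[0,0,0],"claw":90},{"slide":[0,0,0],"twist":[0,0,0],"claw":100},{"slide":[0,0,0],"twist":[0,0,0],"claw":120},{"slide":[0,0,0],"twist":[0,0,0],"claw":150},{"slide":[0,0,0],"twist":[0,0,0],"claw":200},{"slide":[0,0,0],"twist":[0,0,0],"claw":200},{"slide":[0,0,0],"twist":[0,0,0],"claw":200},{"slide":[0,0,0],"twist":[0,0,0],"claw":200}]' 60
```

```text
time_s: 7.07
position: [521.3, -294.0, 14.6]
eef_rot: [-0.002, -0.683, 0.73, 0.003]
wrist_force: [0.2, 0.8, 1.0]
finger_gap: 0.685
grip_force: 0.0
time_s: 7.73
position: [524.3, -294.8, 19.6]
eef_rot: [0.0, -0.684, 0.73, -0.001]
wrist_force: [-0.2, 0.9, 5.5]
finger_gap: 0.571
grip_force: 64.6
```

```bash
python3 -m crank '[{"slide":[0,0,-0.03],"twist":[0,0,0],"claw":200},{"slide":[0,0,-0.06],"twist":[0,0,0],"claw":200},{"slide":[0,0,-0.095],"twist":[0,0,0],"claw":200},{"slide":[0,0,-0.13],"twist":[0,0,0],"claw":200},{"slide":[-0.03,0,-0.165],"twist":[0,0,0],"claw":200},{"slide":[-0.06,0,-0.2],"twist":[0,0,0],"claw":200},{"slide":[-0.09,0,-0.22],"twist":[0,0,0],"claw":200},{"slide":[-0.12,0,-0.22],"twist":[0,0,0],"claw":200}]' 60
python3 - <<'E'
from h import *
print(ray(load("top0"),[[173.6,230.5]],76)); p,r,s=pose(); print(s["joints"].round(2))
go([500,150,250],down(-92)) 
E
```

```text
time_s: 8.4
position: [533.8, -174.7, 244.2]
eef_rot: [0.003, -0.684, 0.73, -0.005]
wrist_force: [0.5, 0.4, -0.3]
finger_gap: 0.577
grip_force: 64.0
[[498.7239894  197.60094977  76.        ]]
[-0.03  0.26 -0.14  0.   -1.16 -0.04]
slide [-0.3218, 0.0549, -0.0069] twist [-0.63, -0.09, -1.75] n 7.8295751169348495 0.26043803938018534
```

```bash
python3 -m crank '[{"slide":[-0.03,0.003,-0.01],"twist":[0,0,0],"claw":200},{"slide":[-0.065,0.006,-0.02],"twist":[0,0,0],"claw":200},{"slide":[-0.1,0.01,-0.03],"twist":[0,0,0],"claw":200},{"slide":[-0.135,0.015,-0.04],"twist":[0,0,0],"claw":200},{"slide":[-0.17,0.02,-0.05],"twist":[0,0,0],"claw":200},{"slide":[-0.205,0.025,-0.06],"twist":[0,0,-1],"claw":200},{"slide":[-0.24,0.03,-0.07],"twist":[0,0,-1.75],"claw":200},{"slide":[-0.275,0.035,-0.08],"twist":[0,0,-1.75],"claw":200}]' 60
python3 -m crank '[{"slide":[-0.03,0.003,0],"twist":[0,0,0],"claw":200},{"slide":[-0.065,0.006,0],"twist":[0,0,0],"claw":200},{"slide":[-0.1,0.01,0],"twist":[0,0,0],"claw":200},{"slide":[-0.135,0.015,0],"twist":[0,0,0],"claw":200},{"slide":[-0.17,0.02,0],"twist":[0,0,0],"claw":200},{"slide":[-0.18,0.02,0],"twist":[0,0,0],"claw":200},{"slide":[-0.18,0.02,0],"twist":[0,0,0],"claw":200},{"slide":[-0.18,0.02,0],"twist":[0,0,0],"claw":200}]' 60
python3 - <<'E'
from h import *
c=cam("wrist","w3"); p,r,s=pose(); print(p, r.as_matrix().round(4)[:, 0],s["joints"].round(2)) 
cv2.imwrite("pics/v3.png",cv2.resize(c["frame"][0:250,100:450],None,fx=2.2,fy=2.2,interpolation=2))
E
```

```text
time_s: 9.07
position: [513.4, 103.3, 318.5]
eef_rot: [-0.0, -0.695, 0.719, 0.0]
wrist_force: [0.8, -0.4, -1.2]
finger_gap: 0.572
grip_force: 64.0
time_s: 9.73
position: [500.2, 282.4, 317.5]
eef_rot: [-0.001, -0.695, 0.719, 0.0]
wrist_force: [-0.2, 1.1, -1.1]
finger_gap: 0.571
grip_force: 64.0
[500.36383588 281.62348318 317.87858471] [-3.470e-02 -9.994e-01  9.000e-04] [ 0.79  0.25  0.03 -0.   -1.35 -0.83]
```

View pics/v3.png

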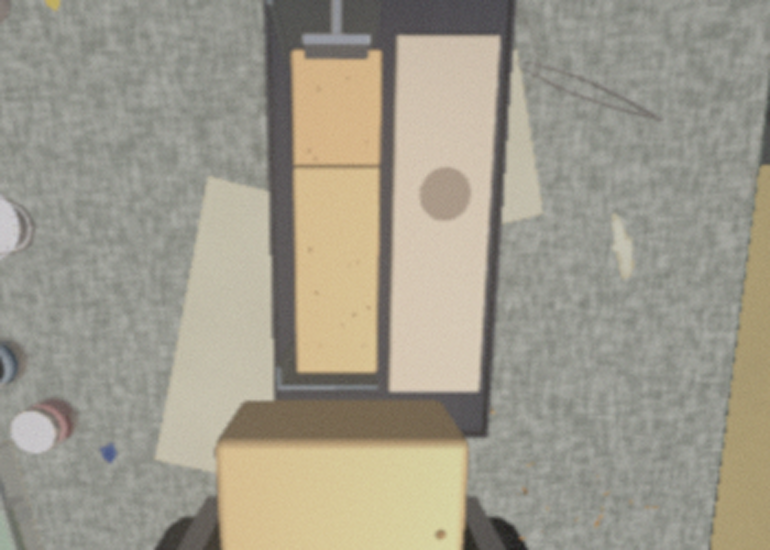

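```bash
cat > wall.py <<'E'
from h import *
c=load("w3"); g=c["frame"][...,2].astype(float)-c["frame"][...,0]  # R-B: brick strongly positive
def edge(prof):  # subpixel max/min gradient
    d=np.gradient(cv2.GaussianBlur(prof.reshape(1,-1),(5,1),0)[0]); return d
def sub(d,i): 
    a,b,e=d[i-1],d[i],d[i+1]; return i+0.5*(a-e)/(a-2*b+e)
L=[];Rr=[]
for v in range(35,160,2):
    if 70<v<80: continue
    d=edge(g[v]); i=220+np.argmax(d[220:245]); j=260+np.argmin(d[260:285]); L.append((sub(d,i),v)); Rr.append((sub(d,j),v))
B=[];J=[]
s=c["frame"].sum(2).astype(float)
for u in range(240,268,2):
    d=edge(g[:,u]); i=155+np.argmin(d[155:180]); B.append((u,sub(d,i)))
    q=s[68:84,u]; k=np.argmin(q[1:-1])+1; J.append((u,68+sub(q,k)))
L,Rr,B,J=[ray(c,np.array(a),76)[:,:2] for a in (L,Rr,B,J)]
def fit(a,ax):
    for _ in range(3):
        p=np.polyfit(a[:,ax],a[:,1-ax],1); e=a[:,1-ax]-np.polyval(p,a[:,ax]); m=abs(e)<max(1.,2*e.std()); a=a[m]
    return p,e.std()
for n,a,ax in(("back",L,1),("front",Rr,1),("left",B,0),("joint",J,0)):
    p,e=fit(a,ax); print(n,"slope deg",np.degrees(np.arctan(p[0])).round(2),"at mid",np.polyval(p,198 if ax==1 else 500).round(2),e.round(2))
E
python3 wall.py
```

```text
back slope deg 2.05 at mid 524.49 0.11
front slope deg 2.0 at mid 474.52 0.14
left slope deg -1.87 at mid 290.31 0.09
joint slope deg -1.9 at mid 170.4 0.03
```

```bash
cat >> h.py <<'E'
O=np.array([499.6,200.35,0]); RH=R.from_euler('z',-2.0,degrees=True)
def hearth(P): return O+RH.apply(P)
def inh(P): return RH.inv().apply(np.asarray(P)-O)
E
python3 - <<'E'
from h import *
c=load("w3"); p,r,s=pose()
for x in (29,30,31):
    print(x,proj(c,p+r.apply([[x,-25,-26.4],[x,25,-26.4],[x,-25,9.6],[x,25,9.6]])).round(1).tolist())
g=c["frame"].sum(2).astype(float); 
for u in (225,245,265,285,300): print(u,[int(v) for v in g[176:210,u]])
print("tcp in hearth",inh(p).round(1), (RH.inv()*r).as_matrix().round(4)[:,0])
go(hearth([0,57.5,105]),RH*down(-90))
E
```

```text
29 [[194.5, 198.5], [312.5, 198.7], [207.9, 179.7], [299.6, 179.9]]
30 [[194.3, 196.2], [312.6, 196.4], [207.8, 177.9], [299.7, 178.1]]
31 [[194.2, 193.9], [312.7, 194.1], [207.7, 176.1], [299.8, 176.3]]
225 [327, 309, 317, 310, 310, 323, 303, 302, 305, 303, 308, 297, 309, 308, 308, 312, 306, 318, 313, 309, 307, 312, 313, 347, 394, 448, 471, 511, 545, 559, 556, 560, 551, 554]
245 [410, 320, 278, 269, 279, 282, 289, 296, 298, 309, 308, 301, 299, 305, 306, 306, 307, 312, 290, 306, 309, 305, 313, 356, 394, 431, 475, 513, 550, 561, 566, 559, 559, 564]
265 [360, 302, 258, 281, 280, 272, 301, 293, 306, 298, 303, 304, 301, 287, 302, 301, 301, 303, 301, 306, 308, 299, 297, 347, 390, 438, 472, 521, 558, 576, 569, 565, 568, 567]
285 [592, 540, 385, 286, 269, 273, 290, 313, 302, 308, 300, 306, 299, 315, 300, 310, 300, 297, 311, 297, 312, 292, 315, 342, 385, 436, 481, 534, 564, 574, 576, 577, 579, 570]
300 [597, 548, 383, 273, 266, 273, 274, 272, 294, 302, 295, 300, 299, 300, 301, 305, 299, 302, 300, 298, 302, 298, 306, 339, 392, 441, 491, 525, 573, 578, 589, 580, 584, 585]
tcp in hearth [ -2.1  81.3 317.9] [ 2.e-04 -1.e+00  9.e-04]
slide [0.0236, -0.0023, 0.2129] twist [0.05, -0.05, 0.01] n 5.1369168912393715 0.00986145487637777
```

```bash
python3 -m crank '[{"slide":[0.015,-0.002,0.025],"twist":[0,0,0],"claw":200},{"slide":[0.0236,-0.0023,0.06],"twist":[0,0,0],"claw":200},{"slide":[0.0236,-0.0023,0.095],"twist":[0,0,0],"claw":200},{"slide":[0.0236,-0.0023,0.13],"twist":[0,0,0],"claw":200},{"slide":[0.0236,-0.0023,0.16],"twist":[0,0,0],"claw":200},{"slide":[0.0236,-0.0023,0.175],"twist":[0,0,0],"claw":200},{"slide":[0.0236,-0.0023,0.18],"twist":[0,0,0],"claw":200},{"slide":[0.0236,-0.0023,0.18],"twist":[0,0,0],"claw":200}]' 60
python3 - <<'E'
from h import *
p,r,s=pose(); print(inh(p).round(1)); go(hearth([0,57.5,88]),RH*down(-90))
E
```

```text
time_s: 10.45
position: [501.9, 256.9, 137.4]
eef_rot: [-0.001, -0.694, 0.72, -0.0]
wrist_force: [-0.2, -0.4, -0.4]
finger_gap: 0.577
grip_force: 63.9
[  0.3  56.6 137.4]
slide [-0.001, 0.0002, 0.0494] twist [0.1, -0.11, -0.08] n 1.185342086283654 0.02374514364551252
```

Down to about 2 mm above the course, then slide left until the post is felt.

```bash
python3 -m crank '[{"slide":[-0.001,0,0.015],"twist":[0,0,0],"claw":200},{"slide":[-0.001,0,0.03],"twist":[0,0,0],"claw":200},{"slide":[-0.001,0,0.042],"twist":[0,0,0],"claw":200},{"slide":[-0.001,0,0.047],"twist":[0,0,0],"claw":200},{"slide":[-0.001,0,0.0495],"twist":[0,0,0],"claw":200},{"slide":[-0.001,0,0.0495],"twist":[0,0,0],"claw":200},{"slide":[-0.002,0,0.0495],"twist":[0,0,0],"claw":200},{"slide":[-0.003,0,0.0495],"twist":[0,0,0],"claw":200}]' 60
python3 - <<'E'
from h import *
p,r,s=pose(); print(inh(p).round(2),s["wrist_force"])
E
python3 -m crank '[{"slide":[-0.0005,0,0],"twist":[0,0,0],"claw":200},{"slide":[-0.001,0,0],"twist":[0,0,0],"claw":200},{"slide":[-0.0015,0,0],"twist":[0,0,0],"claw":200},{"slide":[-0.0015,0,0],"twist":[0,0,0],"claw":200},{"slide":[-0.0015,0,0],"twist":[0,0,0],"claw":200},{"slide":[-0.0015,0,0],"twist":[0,0,0],"claw":200},{"slide":[-0.0015,0,0],"twist":[0,0,0],"claw":200},{"slide":[-0.0015,0,0],"twist":[0,0,0],"claw":200}]' 60
python3 - <<'E'
from h import *
p,r,s=pose(); print(inh(p).round(2),s["wrist_force"])
E
```

```text
time_s: 11.12
position: [504.5, 255.4, 96.2]
eef_rot: [-0.001, -0.695, 0.719, -0.004]
wrist_force: [0.7, -27.3, 26.7]
finger_gap: 0.573
grip_force: 91.3
[ 2.95 55.22 96.23] [  0.69850154 -27.2828735   26.65675624]
time_s: 11.78
position: [504.4, 255.4, 96.3]
eef_rot: [-0.002, -0.694, 0.72, -0.004]
wrist_force: [1.9, -27.8, 26.5]
finger_gap: 0.572
grip_force: 91.4
[ 2.88 55.22 96.28] [  1.8911418  -27.78515507  26.48000293]
```

```bash
python3 - <<'E'
from h import *
a=cam("scene","s3")["frame"]; w=cam("wrist","w4")["frame"]
A=cv2.resize(a[190:320,140:300],(480,390),interpolation=2)
W=cv2.resize(w[20:260,130:390],(320,295),interpolation=2)
o=np.zeros((600,800,3),np.uint8); o[:390,:480]=A; o[:295,480:]=W
t=cam("top","t4")["frame"]; o[300:,480:]=cv2.resize(t[205:275,120:235],(320,300)); cv2.imwrite("pics/v4.png",o)
E
```

```text
(no output)
```

View pics/v4.png

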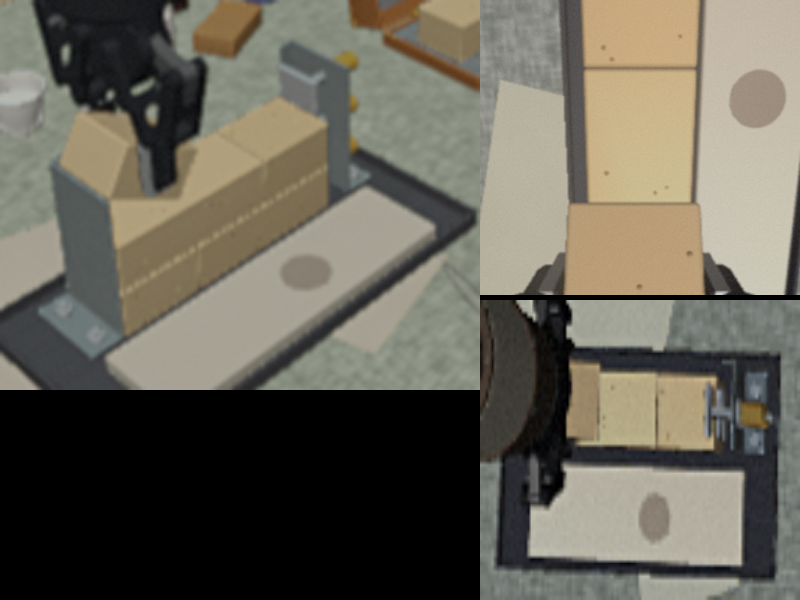

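```bash
python3 -m crank '[{"slide":[0.002,0,-0.01],"twist":[0,0,0],"claw":200},{"slide":[0.004,0,-0.02],"twist":[0,0,0],"claw":200},{"slide":[0.008,0,-0.03],"twist":[0,0,0],"claw":200},{"slide":[0.014,0,-0.04],"twist":[0,0,0],"claw":200},{"slide":[0.016,0,-0.04],"twist":[0,0,0],"claw":200},{"slide":[0.016,0,-0.04],"twist":[0,0,0],"claw":200},{"slide":[0.016,0,-0.04],"twist":[0,0,0],"claw":200},{"slide":[0.016,0,-0.04],"twist":[0,0,0],"claw":200}]' 60
python3 - <<'E'
from h import *
p,r,s=pose(); print(inh(p).round(2),s["wrist_force"]); go(hearth([0,45,90]),RH*down(-90))
c=cam("wrist","w5")
cv2.imwrite("pics/v5.png",c["frame"])
# wall check: joint & centre line
b=((cv2.cvtColor(c["frame"],cv2.COLOR_BGR2HSV)[...,1]>60)&(c["frame"][...,2]>150)).astype(np.uint8)
g=c["frame"].sum(2); print([int(x) for x in g[0:384:6,256]])
E
```

```text
time_s: 12.6
position: [501.2, 247.2, 128.0]
eef_rot: [-0.001, -0.695, 0.719, 0.0]
wrist_force: [0.6, 1.0, -1.7]
finger_gap: 0.569
grip_force: 88.2
[-3.0000e-02  4.6890e+01  1.2803e+02] [ 0.61400123  0.96250137 -1.66696151]
slide [0.0019, -0.0001, 0.038] twist [0.07, -0.05, 0.04] n 0.9130116556666157 0.01310001760271331
[512, 505, 501, 505, 502, 506, 502, 502, 507, 506, 514, 509, 510, 503, 514, 515, 428, 518, 522, 537, 537, 534, 538, 537, 532, 534, 544, 532, 537, 539, 541, 387, 472, 477, 471, 469, 479, 470, 469, 469, 471, 474, 472, 467, 483, 480, 480, 475, 477, 472, 472, 474, 480, 450, 95, 116, 105, 106, 84, 62, 93, 80, 99, 73]
```

```bash
python3 -m crank '[{"slide":[0.001,0,0.008],"twist":[0,0,0],"claw":200},{"slide":[0.002,0,0.014],"twist":[0,0,0],"claw":200},{"slide":[0.002,0,0.019],"twist":[0,0,0],"claw":200},{"slide":[0.002,0,0.024],"twist":[0,0,0],"claw":200},{"slide":[0.002,0,0.029],"twist":[0,0,0],"claw":200},{"slide":[0.002,0,0.034],"twist":[0,0,0],"claw":200},{"slide":[0.002,0,0.038],"twist":[0,0,0],"claw":200},{"slide":[0.002,0,0.041],"twist":[0,0,0],"claw":200}]' 20
python3 -m crank '[{"slide":[0,0,0],"twist":[0,0,0],"claw":200},{"slide":[0,0,0.001],"twist":[0,0,0],"claw":200},{"slide":[0,0,0.001],"twist":[0,0,0],"claw":200},{"slide":[0,0,0.001],"twist":[0,0,0],"claw":200},{"slide":[0,0,0.001],"twist":[0,0,0],"claw":200},{"slide":[0,0,0.001],"twist":[0,0,0],"claw":200},{"slide":[0,0,0.001],"twist":[0,0,0],"claw":200},{"slide":[0,0,0.001],"twist":[0,0,0],"claw":200}]' 20
python3 - <<'E'
from h import *
p,r,s=pose(); print(inh(p).round(2),s["wrist_force"])
E
```

```text
time_s: 13.32
position: [501.7, 245.3, 91.2]
eef_rot: [-0.0, -0.695, 0.719, -0.001]
wrist_force: [-13.5, 0.1, 36.9]
finger_gap: 0.573
grip_force: 91.9
time_s: 13.98
position: [501.7, 245.2, 91.3]
eef_rot: [0.0, -0.695, 0.719, -0.001]
wrist_force: [-9.3, -1.6, 24.2]
finger_gap: 0.572
grip_force: 91.2
[ 0.5  44.94 91.33] [-9.25536202 -1.58013777 24.19750562]
```

```bash
python3 -m crank '[{"slide":[0,0,-0.003],"twist":[0,0,0],"claw":112},{"slide":[0,0,-0.003],"twist":[0,0,0],"claw":110},{"slide":[0,0,-0.003],"twist":[0,0,0],"claw":108},{"slide":[0,0,-0.003],"twist":[0,0,0],"claw":106},{"slide":[0,0,-0.003],"twist":[0,0,0],"claw":104},{"slide":[0,0,-0.003],"twist":[0,0,0],"claw":102},{"slide":[0,0,-0.003],"twist":[0,0,0],"claw":98},{"slide":[0,0,-0.003],"twist":[0,0,0],"claw":94}]' 20
python3 - <<'E'
from h import *
p,r,s=pose(); print(inh(p).round(2),s["wrist_force"])
a=cam("scene","s6")["frame"]; w=cam("wrist","w6")["frame"]
A=cv2.resize(a[190:320,140:300],(480,390),interpolation=2)
W=cv2.resize(w[20:260,130:390],(320,295),interpolation=2)
o=np.zeros((400,800,3),np.uint8); o[:390,:480]=A; o[:295,480:]=W
cv2.imwrite("pics/v6.png",o)
E
```

```text
time_s: 14.65
position: [501.5, 245.0, 89.3]
eef_rot: [-0.0, -0.695, 0.719, 0.0]
wrist_force: [-0.7, -0.6, 0.3]
finger_gap: 0.632
grip_force: 0.0
[ 0.3  44.66 89.27] [-0.70511194 -0.60772206  0.25136617]
```

View pics/v6.png

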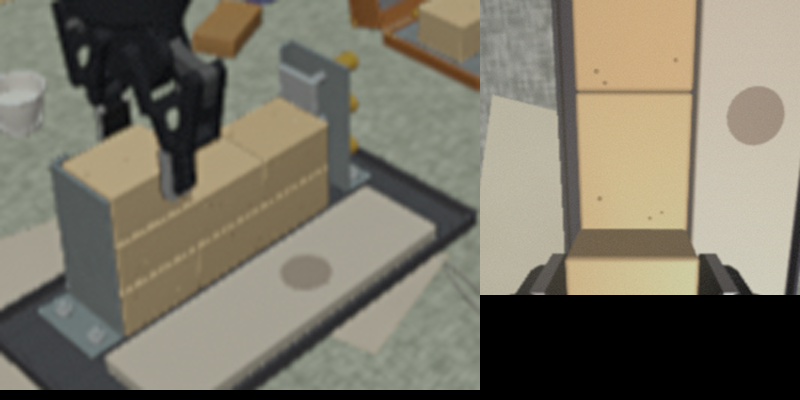

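```bash
python3 - <<'E'
from h import *
c=load("w6"); s=c["frame"].sum(2).astype(float)
J=[];B=[];T=[]
for u in range(222,284,4):
    J.append((u,88+np.argmin(s[88:102,u]))); d=np.diff(cv2.GaussianBlur(s[:,u].reshape(-1,1),(1,5),0)[:,0])
    B.append((u,198+np.argmin(d[198:214])+.5)); T.append((u,220+np.argmax(d[220:240])+.5))
for n,a,z in(("joint",J,76),("bottom",B,76),("top",T,110)):
    h=inh(ray(c,np.array(a),z)); p=np.polyfit(h[:,0],h[:,1],1); print(n,p.round(3),np.median(h[:,1]).round(2))
d=np.diff(s,axis=1)
for v in (130,180,245,255): 
    print(v,[inh(ray(c,[[u,v]],76 if v<200 else 112)).round(1)[0,0] for u in (180+np.argmax(abs(d[v,180:235]))+.5,270+np.argmax(abs(d[v,270:310]))+.5)])
print(inh(pose()[0]))
E
```

```text
joint [ 1.0000e-03 -2.9736e+01] -29.73
bottom [1.0000e-03 3.0966e+01] 30.97
top [-1.400e-02  3.181e+01] 31.56
130 [np.float64(32.8), np.float64(-27.2)]
180 [np.float64(33.1), np.float64(-26.8)]
245 [np.float64(25.3), np.float64(-24.2)]
255 [np.float64(25.5), np.float64(-24.0)]
[ 0.33516871 44.68014531 89.3972562 ]
```

```bash
python3 -m crank '[{"slide":[0,0,0],"twist":[0,0,0],"claw":84},{"slide":[0,0,-0.01],"twist":[0,0,0],"claw":80},{"slide":[0,0,-0.03],"twist":[0,0,0],"claw":80},{"slide":[0,0,-0.06],"twist":[0,0,0],"claw":80},{"slide":[0,0,-0.095],"twist":[0,0,0],"claw":80},{"slide":[0.01,0,-0.13],"twist":[0,0,0],"claw":80},{"slide":[0.04,0,-0.15],"twist":[0,0,0],"claw":80},{"slide":[0.075,0,-0.15],"twist":[0,0,0],"claw":80}]' 60
python3 -m crank '[{"slide":[0.035,-0.005,0],"twist":[0,0,0],"claw":80},{"slide":[0.07,-0.01,0],"twist":[0,0,0],"claw":80},{"slide":[0.105,-0.015,0],"twist":[0,0,0],"claw":80},{"slide":[0.14,-0.02,0],"twist":[0,0,1.3],"claw":80},{"slide":[0.175,-0.025,0],"twist":[0,0,1.3],"claw":80},{"slide":[0.21,-0.03,0],"twist":[0,0,1.3],"claw":80},{"slide":[0.245,-0.035,0],"twist":[0,0,1.3],"claw":80},{"slide":[0.28,-0.04,0],"twist":[0,0,1.3],"claw":80}]' 60
python3 - <<'E'
from h import *
go([533.5,-161.1,150],down(-93.3))
c=cam("top","t7")
E
```

```text
time_s: 15.42
position: [501.7, 171.8, 246.3]
eef_rot: [0.006, -0.696, 0.718, -0.002]
wrist_force: [1.2, -0.7, 0.3]
finger_gap: 0.684
grip_force: 0.0
time_s: 16.08
position: [529.1, -112.8, 240.9]
eef_rot: [0.0, -0.687, 0.727, -0.0]
wrist_force: [0.9, 0.6, -0.1]
finger_gap: 0.685
grip_force: 0.0
slide [0.048, -0.007, 0.0909] twist [-0.07, 0.0, 0.03] n 2.4707105364887223 0.011356144566843833
```

```bash
python3 -m crank '[{"slide":[0.025,-0.004,0.01],"twist":[0,0,0],"claw":80},{"slide":[0.047,-0.007,0.035],"twist":[0,0,0],"claw":80},{"slide":[0.047,-0.007,0.065],"twist":[0,0,0],"claw":80},{"slide":[0.047,-0.007,0.095],"twist":[0,0,0],"claw":80},{"slide":[0.047,-0.007,0.11],"twist":[0,0,0],"claw":80},{"slide":[0.047,-0.007,0.115],"twist":[0,0,0],"claw":80},{"slide":[0.047,-0.007,0.115],"twist":[0,0,0],"claw":80},{"slide":[0.047,-0.007,0.115],"twist":[0,0,0],"claw":80}]' 60
python3 - <<'E'
from h import *
go([533.5,-161.1,18],down(-93.3))
c=cam("wrist","w8"); hsv=cv2.cvtColor(c["frame"],cv2.COLOR_BGR2HSV)
b=((hsv[...,0]>14)&(hsv[...,0]<32)&(hsv[...,1]>45)&(hsv[...,2]>185)).astype(np.uint8)
k,_=cv2.findContours(b,0,1); rot=R.from_euler('z',-3.67,degrees=True).inv()
for q in k:
    if cv2.contourArea(q)>1500: x=rot.apply(ray(c,q[:,0],46)); print(cv2.boundingRect(q),cv2.minAreaRect(x[:,:2].astype(np.float32)))
print(rot.apply(pose()[0]))
E
```

```text
time_s: 16.8
position: [534.5, -158.4, 126.1]
eef_rot: [0.001, -0.687, 0.727, -0.001]
wrist_force: [0.3, -0.7, -0.4]
finger_gap: 0.68
grip_force: 0.0
slide [0.0027, 0.0011, 0.1081] twist [-0.12, -0.03, 0.06] n 2.594205995359476 0.018805439634340233
(224, 118, 66, 143) ((542.496337890625, -125.98749542236328), (119.15200805664062, 49.574676513671875), 89.99459075927734)
[ 543.8647278  -123.79957054  126.59360813]
```

```bash
python3 -m crank '[{"slide":[0.0025,0.0012,0.025],"twist":[0,0,0],"claw":80},{"slide":[0.0025,0.0012,0.055],"twist":[0,0,0],"claw":80},{"slide":[0.0025,0.0012,0.085],"twist":[0,0,0],"claw":80},{"slide":[0.0025,0.0012,0.1],"twist":[0,0,0],"claw":80},{"slide":[0.0025,0.0012,0.108],"twist":[0,0,0],"claw":80},{"slide":[0.0025,0.0012,0.108],"twist":[0,0,0],"claw":80},{"slide":[0.0025,0.0012,0.108],"twist":[0,0,0],"claw":80},{"slide":[0.0025,0.0012,0.108],"twist":[0,0,0],"claw":90}]' 100
python3 -m crank '[{"slide":[0,0,0],"twist":[0,0,0],"claw":105},{"slide":[0,0,0],"twist":[0,0,0],"claw":130},{"slide":[0,0,0],"twist":[0,0,0],"claw":200},{"slide":[0,0,0],"twist":[0,0,0],"claw":255},{"slide":[0,0,0],"twist":[0,0,0],"claw":255},{"slide":[0,0,0],"twist":[0,0,0],"claw":255},{"slide":[0,0,0],"twist":[0,0,0],"claw":255},{"slide":[0,0,0],"twist":[0,0,0],"claw":255}]' 100
python3 - <<'E'
from h import *
p,r,s=pose(); print(R.from_euler('z',-3.67,degrees=True).inv().apply(p), s["grip_force"])
E
```

```text
time_s: 17.52
position: [533.9, -160.8, 18.7]
eef_rot: [0.001, -0.687, 0.727, -0.001]
wrist_force: [-0.1, 0.4, -0.4]
finger_gap: 0.647
grip_force: 0.0
time_s: 18.18
position: [534.0, -160.8, 19.2]
eef_rot: [0.001, -0.687, 0.727, -0.002]
wrist_force: [-0.3, 1.0, 5.7]
finger_gap: 0.566
grip_force: 103.9
[ 543.21036751 -126.30880606   19.21232326] 103.91107678413391
```

```bash
python3 -m crank '[{"slide":[0,0,-0.02],"twist":[0,0,0],"claw":255},{"slide":[0,0,-0.045],"twist":[0,0,0],"claw":255},{"slide":[0,0,-0.075],"twist":[0,0,0],"claw":255},{"slide":[0,0,-0.11],"twist":[0,0,0],"claw":255},{"slide":[0,0,-0.145],"twist":[0,0,0],"claw":255},{"slide":[-0.015,0,-0.175],"twist":[0,0,0],"claw":255},{"slide":[-0.04,0.003,-0.195],"twist":[0,0,0],"claw":255},{"slide":[-0.07,0.006,-0.2],"twist":[0,0,0],"claw":255}]' 100
cat >> h.py <<'E'
def brick(Cy,Cz,phi,off=8.8,x=0):
    a=np.radians(phi); P=hearth([x,Cy+off*np.sin(a),Cz-off*np.cos(a)])
    return P, RH*down(-90)*R.from_euler('y',-phi,degrees=True)
def byLB(LBy,RBz,phi):  # left-bottom y, right-bottom z -> centre
    a=np.radians(phi); return LBy-60*np.cos(a)-18*np.sin(a), RBz+60*np.sin(a)+18*np.cos(a)
def byRT(RTy,RBz,phi):
    a=np.radians(phi); return RTy+60*np.cos(a)+18*np.sin(a), RBz+60*np.sin(a)+18*np.cos(a)
def corners(off=8.8):
    p,r,s=pose(); C=inh(p-r.apply([0,0,off])); B=(RH.inv()*r)
    ax=B.as_matrix(); print("C",C.round(2),"phi",np.degrees(np.arcsin(-ax[2,0])).round(2),"toolx",ax[:,0].round(3),"RT",(C+60*ax[:,0]-18*ax[:,2]).round(1)[1:],"RB",(C+60*ax[:,0]+18*ax[:,2]).round(1)[1:],"LB",(C-60*ax[:,0]+18*ax[:,2]).round(1)[1:],"F",s["wrist_force"].round(1),"joints",s["joints"].round(2))
E
python3 - <<'E'
from h import *
corners(); go(*brick(*byRT(-75,150,20),20))
E
```

```text
time_s: 18.85
position: [532.1, -90.8, 222.2]
eef_rot: [0.004, -0.686, 0.728, -0.003]
wrist_force: [0.4, -0.1, -0.6]
finger_gap: 0.564
grip_force: 103.4
C [  42.55 -289.81  231.01] phi 0.04 toolx [-0.024 -1.    -0.001] RT [-349.8  249. ] RB [-349.8  213. ] LB [-229.8  213.1] F [ 0.4 -0.1 -0.6] joints [ 0.13  0.24 -0.22  0.   -1.1  -0.19]
slide [-0.2792, 0.0499, 0.0427] twist [-0.8, -19.97, -1.28] n 6.878254212049681 2.7968308810564158
```

```bash
python3 -m crank '[{"slide":[-0.035,0.006,0],"twist":[0,0,0],"claw":255},{"slide":[-0.07,0.012,0],"twist":[0,-2,0],"claw":255},{"slide":[-0.105,0.019,0],"twist":[0,-5,0],"claw":255},{"slide":[-0.14,0.025,0],"twist":[-0.3,-8,-0.5],"claw":255},{"slide":[-0.175,0.031,0.01],"twist":[-0.8,-11,-1.3],"claw":255},{"slide":[-0.21,0.037,0.02],"twist":[-0.8,-14,-1.3],"claw":255},{"slide":[-0.245,0.044,0.03],"twist":[-0.8,-17,-1.3],"claw":255},{"slide":[-0.279,0.05,0.04],"twist":[-0.8,-20,-1.3],"claw":255}]' 100
python3 - <<'E'
from h import *
corners(); c=cam("wrist","w9"); c=cam("scene","s9")
cv2.imwrite("pics/v9.png",np.hstack([cv2.resize(load("w9")["frame"][:, 60:460],(400,384)),cv2.resize(c["frame"][170:330,130:296],(400,384))]))
go(*brick(*byRT(-75,90,20),20))
E
```

```text
time_s: 19.52
position: [495.6, 192.6, 177.5]
eef_rot: [0.123, -0.684, 0.708, 0.125]
wrist_force: [-0.1, 0.3, -0.9]
finger_gap: 0.566
grip_force: 103.4
C [ -3.64 -10.91 185.72] phi 20.21 toolx [-0.001 -0.938 -0.345] RT [-73.4 181.9] RB [-61.  148.1] LB [ 51.6 189.6] F [-0.1  0.3 -0.9] joints [ 0.48  0.24 -0.25 -0.39 -0.95 -0.31]
slide [0.0214, -0.0058, 0.0522] twist [0.8, 0.1, -0.02] n 1.3596483016679974 0.11242899599370641
```

```bash
python3 -m crank '[{"slide":[0.004,-0.003,0.01],"twist":[0.4,0,0],"claw":255},{"slide":[0.01,-0.0058,0.022],"twist":[0.8,0,0],"claw":255},{"slide":[0.016,-0.0058,0.038],"twist":[0.8,0,0],"claw":255},{"slide":[0.02,-0.0058,0.048],"twist":[0.8,0,0],"claw":255},{"slide":[0.0214,-0.0058,0.0522],"twist":[0.8,0,0],"claw":255},{"slide":[0.0214,-0.0058,0.0522],"twist":[0.8,0,0],"claw":255},{"slide":[0.0214,-0.0058,0.0522],"twist":[0.8,0,0],"claw":255},{"slide":[0.0214,-0.0058,0.0522],"twist":[0.8,0,0],"claw":255}]' 100
python3 - <<'E'
from h import *
corners(); go(*brick(*byRT(-75,80,20),20)); go(*brick(*byRT(-86,80,20),20)); go(*brick(*byRT(-98.5,80,20),20))
c=cam("wrist","w10"); p,r,s=pose()
print("exp bottom-right edge px",proj(c,p+r.apply([[60,-25,9.2],[60,25,9.2],[60,-25,-26.8],[60,25,-26.8]])).round(1).tolist())
print("plate face exp px",proj(c,hearth([[-17,-83,107],[17,-83,107],[-25,-90,76],[25,-90,76]])).round(1).tolist())
E
```

```text
time_s: 20.28
position: [502.2, 188.6, 121.4]
eef_rot: [0.127, -0.684, 0.709, 0.119]
wrist_force: [0.1, -0.3, -1.4]
finger_gap: 0.565
grip_force: 103.4
C [  2.92 -14.71 129.71] phi 20.04 toolx [-0.    -0.939 -0.343] RT [-77.2 126.1] RB [-64.9  92.2] LB [ 47.8 133.4] F [ 0.1 -0.3 -1.4] joints [ 0.47  0.32 -0.3  -0.42 -0.82 -0.24]
slide [0.0021, 0.003, 0.0123] twist [-0.33, 0.04, -0.02] n 0.3075869402375858 0.04608608918197974
slide [0.0124, 0.003, 0.0085] twist [-0.33, 0.04, -0.02] n 0.36860001589564406 0.04608608918197974
slide [0.0242, 0.003, 0.0042] twist [-0.33, 0.04, -0.02] n 0.593024176459212 0.04608608918197974
exp bottom-right edge px [[205.6, 122.6], [302.5, 122.7], [190.6, 125.2], [317.2, 125.3]]
plate face exp px [[299.4, 95.8], [221.7, 95.8], [308.8, 63.7], [211.2, 63.7]]
```

```bash
python3 - <<'E'
from h import *
c=load("w10"); F=c["frame"].astype(int)
for u in (235,285): print(u,[(v,int(F[v,u].sum()),int(F[v,u,2]-F[v,u,0])) for v in range(60,136,2)])
for v in (85,92,112,150): print(v,[(u,int(F[v,u].sum()),int(F[v,u,2]-F[v,u,0])) for u in range(176,336,3)])
E
```

```text
235 [(60, 448, -10), (62, 326, 19), (64, 303, 45), (66, 399, 56), (68, 471, 69), (70, 487, 74), (72, 369, 33), (74, 289, 4), (76, 296, 6), (78, 293, 5), (80, 292, 7), (82, 298, 7), (84, 305, 7), (86, 396, 5), (88, 449, -9), (90, 465, -11), (92, 465, -11), (94, 453, -12), (96, 449, 26), (98, 504, 73), (100, 513, 72), (102, 508, 74), (104, 510, 73), (106, 513, 73), (108, 510, 75), (110, 507, 74), (112, 506, 75), (114, 500, 77), (116, 514, 75), (118, 519, 74), (120, 510, 75), (122, 499, 74), (124, 302, 44), (126, 308, 40), (128, 378, 55), (130, 450, 67), (132, 494, 72), (134, 489, 72)]
285 [(60, 454, -10), (62, 323, 18), (64, 325, 43), (66, 414, 58), (68, 494, 67), (70, 522, 72), (72, 370, 35), (74, 287, 9), (76, 289, 6), (78, 297, 10), (80, 293, 8), (82, 305, 10), (84, 318, 12), (86, 402, 5), (88, 470, -9), (90, 478, -8), (92, 466, -10), (94, 459, -6), (96, 459, 29), (98, 528, 72), (100, 533, 71), (102, 525, 74), (104, 527, 71), (106, 536, 70), (108, 528, 72), (110, 539, 68), (112, 526, 72), (114, 535, 71), (116, 530, 70), (118, 532, 68), (120, 537, 67), (122, 539, 67), (124, 340, 46),
[... 2804 characters left out ...]
6, 494, 69), (209, 496, 69), (212, 498, 70), (215, 494, 71), (218, 495, 72), (221, 506, 72), (224, 497, 75), (227, 495, 72), (230, 487, 75), (233, 495, 72), (236, 498, 73), (239, 500, 72), (242, 501, 72), (245, 500, 71), (248, 502, 73), (251, 499, 72), (254, 499, 75), (257, 506, 72), (260, 501, 73), (263, 506, 72), (266, 505, 74), (269, 489, 75), (272, 495, 76), (275, 492, 74), (278, 509, 72), (281, 498, 73), (284, 498, 72), (287, 510, 75), (290, 504, 74), (293, 504, 71), (296, 501, 69), (299, 504, 70), (302, 502, 73), (305, 503, 71), (308, 502, 72), (311, 506, 72), (314, 480, 72), (317, 517, 39), (320, 566, 34), (323, 565, 36), (326, 564, 35), (329, 514, 36), (332, 508, 36), (335, 516, 35)]
```

```bash
python3 -m crank '[{"slide":[0.001,0.0015,0.006],"twist":[-0.2,0,0],"claw":255},{"slide":[0.002,0.003,0.0115],"twist":[-0.3,0,0],"claw":255},{"slide":[0.002,0.003,0.0115],"twist":[-0.3,0,0],"claw":255},{"slide":[0.006,0.003,0.01],"twist":[-0.3,0,0],"claw":255},{"slide":[0.009,0.003,0.0095],"twist":[-0.3,0,0],"claw":255},{"slide":[0.0124,0.003,0.0085],"twist":[-0.3,0,0],"claw":255},{"slide":[0.0124,0.003,0.0085],"twist":[-0.3,0,0],"claw":255},{"slide":[0.0124,0.003,0.0085],"twist":[-0.3,0,0],"claw":255}]' 100
python3 - <<'E'
from h import *
corners(); go(*brick(*byRT(-98.5,80,20),20))
E
```

```text
time_s: 21.0
position: [498.3, 180.3, 108.4]
eef_rot: [0.125, -0.683, 0.709, 0.121]
wrist_force: [0.1, 4.2, -1.9]
finger_gap: 0.566
grip_force: 103.4
C [ -0.57 -23.14 116.63] phi 20.08 toolx [-0.002 -0.939 -0.343] RT [-85.7 112.9] RB [-73.3  79.1] LB [ 39.4 120.3] F [ 0.1  4.2 -1.9] joints [ 0.45  0.33 -0.31 -0.43 -0.81 -0.2 ]
slide [0.0118, -0.0006, -0.0052] twist [0.04, 0.08, -0.11] n 0.3087802566893266 0.019408268582951367
```

```bash
python3 -m crank '[{"slide":[0.003,0,-0.001],"twist":[0,0,0],"claw":255},{"slide":[0.006,0,-0.0025],"twist":[0,0,0],"claw":255},{"slide":[0.009,0,-0.004],"twist":[0,0,0],"claw":255},{"slide":[0.012,0,-0.005],"twist":[0,0,0],"claw":255},{"slide":[0.0135,-0.0005,-0.0055],"twist":[0,0,0],"claw":255},{"slide":[0.0135,-0.0005,-0.0055],"twist":[0,0,0],"claw":255},{"slide":[0.0135,-0.0005,-0.0055],"twist":[0,0,0],"claw":255},{"slide":[0.0135,-0.0005,-0.0055],"twist":[0,0,0],"claw":255}]' 100
cat > plan.py <<'E'
from h import *
corners(); p,r,s=pose()
import sys
LB=float(sys.argv[1]); z=float(sys.argv[2])
for f in map(float,sys.argv[3:]):
    P,Rt=brick(*byLB(LB,z,f),f); d=r.inv().apply(P-p)/1000; w=(r.inv()*Rt).as_rotvec(degrees=True); print(f,d.round(4).tolist(),w.round(1).tolist())
E
python3 plan.py 26.8 79 20 17 14 11 8 5 3 1
```

```text
time_s: 21.67
position: [498.0, 167.4, 109.1]
eef_rot: [0.126, -0.683, 0.709, 0.122]
wrist_force: [-1.4, 9.9, -1.2]
finger_gap: 0.567
grip_force: 103.5
C [ -0.44 -35.98 117.38] phi 20.21 toolx [-0.002 -0.938 -0.345] RT [-98.5 113.6] RB [-86.1  79.8] LB [ 26.5 121.2] F [-1.4  9.9 -1.2] joints [ 0.42  0.33 -0.32 -0.44 -0.82 -0.17]
20.0 [0.0001, -0.0005, 0.001] [0.1, 0.2, -0.1]
17.0 [0.0016, -0.0005, 0.0034] [0.1, 3.2, -0.1]
14.0 [0.003, -0.0005, 0.006] [0.1, 6.2, -0.1]
11.0 [0.0042, -0.0005, 0.0087] [0.1, 9.2, -0.1]
8.0 [0.0053, -0.0005, 0.0116] [0.1, 12.2, -0.1]
5.0 [0.0062, -0.0005, 0.0145] [0.1, 15.2, -0.1]
3.0 [0.0068, -0.0005, 0.0165] [0.1, 17.2, -0.1]
1.0 [0.0073, -0.0005, 0.0185] [0.1, 19.2, -0.1]
```

```bash
python3 -m crank '[{"slide":[0.0016,-0.0005,0.0034],"twist":[0,3.2,0],"claw":255},{"slide":[0.003,-0.0005,0.006],"twist":[0,6.2,0],"claw":255},{"slide":[0.0042,-0.0005,0.0087],"twist":[0,9.2,0],"claw":255},{"slide":[0.0053,-0.0005,0.0116],"twist":[0,12.2,0],"claw":255},{"slide":[0.0062,-0.0005,0.0145],"twist":[0,15.2,0],"claw":255},{"slide":[0.0068,-0.0005,0.0165],"twist":[0,17.2,0],"claw":255},{"slide":[0.0068,-0.0005,0.0165],"twist":[0,17.2,0],"claw":255},{"slide":[0.0068,-0.0005,0.0165],"twist":[0,17.2,0],"claw":255}]' 100
python3 plan.py 27 77.5 3 1 0
python3 plan.py 29 76.5 0 | tail -1
```

```text
time_s: 22.33
position: [498.4, 167.1, 90.5]
eef_rot: [0.018, -0.694, 0.719, 0.018]
wrist_force: [-2.9, 8.4, -4.4]
finger_gap: 0.565
grip_force: 104.3
C [-5.000e-02 -3.371e+01  9.927e+01] phi 2.97 toolx [ 0.    -0.999 -0.052] RT [-94.6 114.1] RB [-92.7  78.2] LB [27.1 84.4] F [-2.9  8.4 -4.4] joints [ 0.61  0.36 -0.41 -0.06 -0.77 -0.6 ]
3.0 [0.0002, -0.0001, 0.0006] [0.1, -0.0, 0.0]
1.0 [0.0, -0.0001, 0.0027] [0.1, 2.0, 0.0]
0.0 [-0.0001, -0.0001, 0.0038] [0.1, 3.0, 0.0]
0.0 [-0.002, -0.0001, 0.0049] [0.1, 3.0, 0.0]
```

```bash
python3 -m crank '[{"slide":[0,0,0.0015],"twist":[0,1,0],"claw":255},{"slide":[0,0,0.003],"twist":[0,2,0],"claw":255},{"slide":[0,0,0.004],"twist":[0,3,0],"claw":255},{"slide":[0,0,0.0045],"twist":[0,3,0],"claw":255},{"slide":[-0.0005,0,0.0048],"twist":[0,3,0],"claw":255},{"slide":[-0.001,0,0.0048],"twist":[0,3,0],"claw":255},{"slide":[-0.0015,0,0.0048],"twist":[0,3,0],"claw":255},{"slide":[-0.002,0,0.0048],"twist":[0,3,0],"claw":255}]' 100
python3 plan.py 30 76 0
```

```text
time_s: 23.0
position: [499.2, 168.8, 86.7]
eef_rot: [0.0, -0.694, 0.72, -0.0]
wrist_force: [-3.8, 7.3, 0.1]
finger_gap: 0.566
grip_force: 104.5
C [  0.73 -31.54  95.53] phi 0.0 toolx [-0. -1. -0.] RT [-91.5 113.5] RB [-91.5  77.5] LB [28.5 77.5] F [-3.8  7.3  0.1] joints [ 0.63  0.38 -0.42  0.   -0.77 -0.67]
0.0 [-0.0015, 0.0007, 0.0015] [-0.0, 0.0, -0.0]
```

```bash
python3 -m crank '[{"slide":[0,0.0003,0.0005],"twist":[0,0,0],"claw":255},{"slide":[0,0.0006,0.001],"twist":[0,0,0],"claw":255},{"slide":[-0.0005,0.0006,0.0012],"twist":[0,0,0],"claw":255},{"slide":[-0.001,0.0006,0.0012],"twist":[0,0,0],"claw":255},{"slide":[-0.0015,0.0006,0.0012],"twist":[0,0,0],"claw":255},{"slide":[-0.002,0.0006,0.0014],"twist":[0,0,0],"claw":255},{"slide":[-0.002,0.0006,0.0016],"twist":[0,0,0],"claw":255},{"slide":[-0.002,0.0006,0.0018],"twist":[0,0,0],"claw":255}]' 100
python3 plan.py 30 76 0
```

```text
time_s: 23.67
position: [499.7, 170.3, 85.5]
eef_rot: [0.001, -0.695, 0.719, -0.001]
wrist_force: [-0.6, 5.5, 2.4]
finger_gap: 0.571
grip_force: 104.9
C [  1.09 -30.01  94.33] phi -0.02 toolx [ 0.001 -1.     0.   ] RT [-90.  112.4] RB [-90.   76.4] LB [30.  76.3] F [-0.6  5.5  2.4] joints [ 0.64  0.38 -0.42  0.   -0.77 -0.67]
0.0 [-0.0, 0.0011, 0.0003] [-0.1, -0.0, 0.0]
```

```bash
python3 -m crank '[{"slide":[0,0,0.0004],"twist":[0,0,0],"claw":112},{"slide":[0,0,0.0004],"twist":[0,0,0],"claw":109},{"slide":[0,0,0.0002],"twist":[0,0,0],"claw":106},{"slide":[0,0,0],"twist":[0,0,0],"claw":103},{"slide":[0,0,0],"twist":[0,0,0],"claw":99},{"slide":[0,0,0],"twist":[0,0,0],"claw":94},{"slide":[0,0,0],"twist":[0,0,0],"claw":88},{"slide":[0,0,0],"twist":[0,0,0],"claw":82}]' 20
python3 -m crank '[{"slide":[0,0,-0.01],"twist":[0,0,0],"claw":80},{"slide":[0,0,-0.03],"twist":[0,0,0],"claw":80},{"slide":[0,0,-0.06],"twist":[0,0,0],"claw":80},{"slide":[0,0,-0.09],"twist":[0,0,0],"claw":80},{"slide":[-0.02,0,-0.12],"twist":[0,0,0],"claw":80},{"slide":[-0.05,0,-0.15],"twist":[0,0,0],"claw":80},{"slide":[-0.08,0,-0.18],"twist":[0,0,0],"claw":80},{"slide":[-0.11,0,-0.21],"twist":[0,0,0],"claw":80}]' 20
python3 - <<'E'
from h import *
c=cam("wrist","w12"); a=cam("scene","s12")["frame"]; t=cam("top","t12")["frame"]; print(inh(pose()[0]))
o=np.zeros((600,800,3),np.uint8)
o[:360,:380]=cv2.resize(c["frame"][0:284,110:410],(380,360),interpolation=2)
o[:360,380:800]=cv2.resize(a[195:330,130:288],(420,360),interpolation=2)
o[360:,:400]=cv2.resize(a[120:260,120:380],(400,240)); o[360:,400:]=cv2.resize(t[130:280,110:380],(400,240))
cv2.imwrite("pics/v12.png",o)
E
```

```text
time_s: 24.33
position: [497.8, 168.1, 84.1]
eef_rot: [-0.002, -0.694, 0.72, -0.001]
wrist_force: [-0.1, 0.7, -0.3]
finger_gap: 0.68
grip_force: 0.0
time_s: 25.0
position: [501.9, 278.2, 295.2]
eef_rot: [-0.001, -0.694, 0.72, -0.001]
wrist_force: [1.3, -1.0, -0.0]
finger_gap: 0.686
grip_force: 0.0
[  0.59425544  79.58161896 295.47856735]
```

View pics/v12.png

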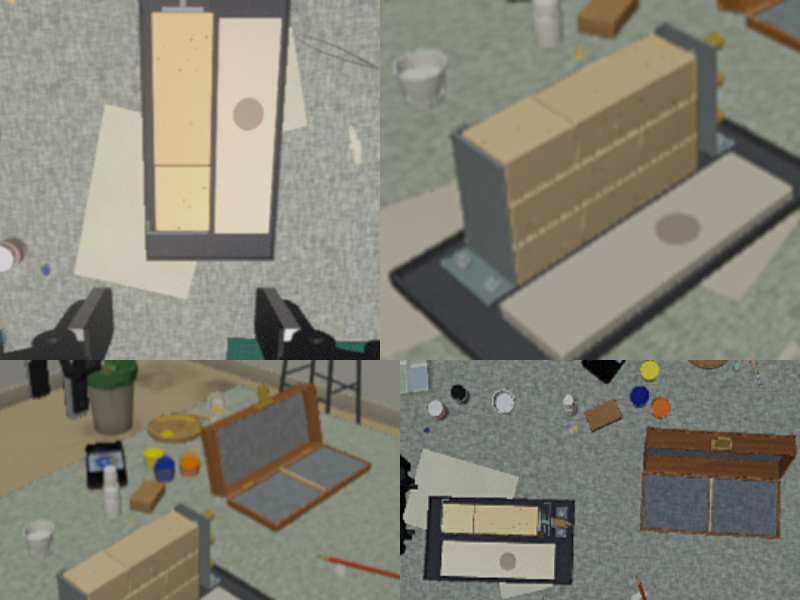

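```bash
python3 - <<'E'
from h import *
c=load("w12"); f3=c["frame"].astype(float); g=f3[...,2]-f3[...,0]; s=f3.sum(2)
def sub(d,i): a,b,e=d[i-1],d[i],d[i+1]; return i+.5*(a-e)/(a-2*b+e)
def gr(x): return np.gradient(cv2.GaussianBlur(x.reshape(1,-1),(5,1),0)[0])
L=[];Rr=[];J=[];B=[]
for v in range(20,178,3):
    d=gr(g[v]); i=222+np.argmax(d[222:242]); j=268+np.argmin(d[268:285]); L.append((sub(d,i),v)); Rr.append((sub(d,j),v))
for u in range(236,272,3):
    q=s[120:140,u]; k=np.argmin(q[1:-1])+1; J.append((u,120+sub(q,k))); d=gr(g[:,u]); i=172+np.argmin(d[172:192]); B.append((u,sub(d,i)))
for n,a in(("back",L),("front",Rr)):
    h=inh(ray(c,np.array(a),112)); 
    for m,k in(("full",h[:,1]<25),("half",(h[:,1]>35)&(h[:,1]<85))):
        x=h[k]; p=np.polyfit(x[:,1],x[:,0],1); print(n,m,np.degrees(p[0]).round(2),np.median(x[:,0]).round(2))
for n,a in(("joint",J),("left end",B)): h=inh(ray(c,np.array(a),112)); print(n,np.median(h[:,1]).round(2), np.polyfit(h[:,0],h[:,1],1)[0].round(3))
E
```

```text
back full 0.2 25.49
back half 0.07 25.64
front full 0.16 -24.38
front half -0.11 -24.48
joint 30.27 -0.001
left end 89.76 -0.004
```

```bash
python3 -c "
from bench import bot
print(bot.hand_in())"
```

```text
the job is handed in; nothing more can be done
None
```

The lid is open and stays open by itself, and both bricks are laid flat in line with the wall, joint closed and held by the plunger. The half brick first caught the left post top with about 27 N per axis and tipped, and had to be reseated; the last pictures show the laid bricks, sanding block, bottle and pot in place, and I handed in at about 25 s.

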